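Bolt the sample case shut

ROBOT

A 6-joint arm with a two-finger parallel gripper is mounted at the origin on a cart in front of the work surface, level with it; the furniture and walls round the work are solid. World frame = base frame: x ahead of the robot, y to its left, z up, the work surface at z = 0. Lengths are in m, angles in rad, forces in N, time in s.
With the tool pointing down it reaches from about 0.325 to 0.9 m from the base axis. Payload 6.1 kg.
Tool frame: the origin (TCP) lies at the very end of the fingers, on their centre line; the grasp point (between the pads) lies 19 mm behind it; z points along the fingers, y is the line along which they close (so a half turn about z gives the same grasp; the last joint's range is limited). The gripper opens to 85 mm and grips with 20 to 120 N. Pads are 22 mm wide; open, the fingers measure 114 mm over their backs; the gripper's body (76 mm by 85 mm) begins 54 mm behind the grasp point. The pads swing forward as they close: fully open they stand 13 mm farther back than shut.
Start: joints at [1.21, 0.22, 1.526, -0, 1.395, -0.126], TCP at [0.145, 0.608, 0.208] pointing down, gripper open.
Joint ranges: [-2.98, 2.98], [-0.91, 2.08], [0.09, 2.57], [-1.24, 4.39], [0.2, 2.65], [-2.68, 2.68]. Speed limits (rad/s): [2.57, 2.57, 3.01, 3.14, 3.14, 3.14].

INTERFACE

Orientations are given as a unit quaternion [x, y, z, w].
In Python, from bench import manip, read_camera gives the robot as it stands.
- The arm moves only by the tool move_arm, never from a script. Its argument "increments" is a list of rows, each an object with "delta_pos": the shift along the tool's x, y, z in units of 0.2 m (1.0 is 0.2 m), a list of three; "delta_rot": the turn, a rotation vector about the tool's x, y, z in units of 2 pi rad (1.0 is 2 pi rad), a list of three; "gripper": the opening, from 0 (shut) to 1 (fully open). In form: [{"delta_pos": [x, y, z], "delta_rot": [ax, ay, az], "gripper": gripper}, ...]. A call has 1 to 20 rows; each row shifts and turns the commanded pose from where the row before left it, along the tool's axes as they then stand; what a row does not reach is not made up. A row lasts 1/12 s, in which the tool goes at most 41.7 mm and 7.16 degrees, less where a joint would pass 70% of its speed; a pose out of reach is approached as far as the arm can. A call with a number of a shift or a turn outside -1 to 1 is refused whole. A call with a gripper value outside its range is refused whole. The fingers move at their own pace and stop on an object; "force" is the grip in N (left out, the last holds). Time passes only in rows, so rows that do not move let the fingers close. It gives the time, the measured TCP pose, the force, the opening and the grip force at its end, in the units of the state.
- manip.read_state(): the state, without advancing time (a new reading comes with each control period).
- read_camera(name): name is "scene" or "top"; returns a dict with "pixels" (420x560x3 uint8, blue, green, red), "intrinsics" (3x3 intrinsics, pixels), "R" (3x3) and "t" (3): a world point X has camera coordinates R X + t. Camera axes: x right, y down, z forward; pixel columns grow to the right and rows downward; lengths in m; the calibration is good to about 2 mm. A picture is of the moment at which its call begins. There is no depth.
- manip.hand_in(): hands the job in; it is judged then, once.
The state is a dict: "time_s": time; "qpos": joint angles; "qd": joint speeds; "tau": joint torques, N m; "position": TCP position; "ee_rot": TCP orientation; "force": force on the tool from outside, world axes, zero at the start; "ft_torque": the same for the moment, N m; "finger_gap": opening from 0.0 (shut) to 1.0 (fully open); "grip_force": force on a finger pad.
Only numpy, scipy, OpenCV 4.12 (cv2) and the standard library are available. Lean on these libraries where they do the work, as an engineer would, in place of code of your own. Each camera call takes 0.05 s, during which the arm holds its last target. There are 200 camera calls.

TASK

Secure the blue sample case for transport: press its grey lid shut, slide the barrel bolt across through the keeper eye on the lid, then turn the red-gripped handle down until it lies fully home in the notch of the guide rail. The notch has to be found by feel along the rail: bear on the handle only lightly and do not force it against the rail, and leave the other things on the bench alone.

Things in the scene. Friction and masses are not known exactly. Their poses are not given: they have to be found in the camera images.
- case: Blue sample case fixed to the bench, 170 (x) x 260 (y) x 70 mm high: open bin of vials behind, fixed deck in front carrying the bolt. Origin on the bench: front face at x = -70, back at x = +100 mm. Axes: +x to the back, +y to the left (the way the bolt is thrown), +z up. At yaw 0 it squarely faces the robot; turned by up to 0.3 rad.
- lid (a joint): Angle of the grey lid over the bin (120 mm deep, 260 wide, 7 thick), hinged at the case's back top edge (case x = +100, z = 72 mm): 0 = shut (top face at case z = 79 mm), grows as its front edge rises. Starts ajar at 0.35 to 0.7. The hinge is stiff: the lid stays where it is left; under 6 N at lid_press shuts it.
- lid_press (a point): Point on the lid's top face, 80 mm in front of its hinge and 50 mm left of the middle: a clear place to press the lid down from above. When shut: case x = 20, y = 50, z = 79 mm.
- keeper (a point): Middle of the steel keeper eye on the left end of the lid's front edge: a 17 mm square hole along y, eye 12 mm wide in y, top 14 mm over the hole's middle. It lines up with the bolt (case x = -35, y = 84, z = 100 mm) only when the lid is shut.
- bolt: Steel barrel bolt: 11 mm rod along case y, axis 100 mm over the bench at case x = -35, in two bearings (case y = -66 and +52, tops at 112 mm). Origin on the axis at the handle: case y = -32 mm when drawn back, +40 at the far stop; its tip is 98 mm left of it. Starts 0 to 8 mm off the drawn-back stop. 2 N of friction, no spring. It is moved by its handle.
- handle (a joint): Turn of the bolt's handle about the bolt's axis: 0 = upright, grows as it turns down to the front (case -x), 1.5 = level, its stop. It stays where it is left when up. The notch plate stops it at about 0.87 everywhere except at the notch; lying fully in the notch it reads over 1.4. Starts at 0 to 0.3.
- grip (a point): Middle of the red grip, a roller 20 mm thick and 24 mm long (along the bolt) that spins freely on a pin across the end of the handle, 58 mm from the bolt's axis; the stem is 9 mm thick. Pinched from above by its flat ends (along case y, about 40 N) it is held firmly, and the tool can keep pointing down while the handle turns.
- gate: Aluminium guide rail in front of the bolt, 170 mm along case y, case x = -66 to -52 mm, origin at its foot (case y = 0, z = 70). A dark notch plate is clamped on it: flat top 110 mm over the bench, one notch 13.5 mm wide, 18 deep, open to the top. The plate's slots let the notch lie anywhere from case y = -2 to +32 mm; its place is not reported and is found by feel.
- rail_mid (a point): Point on the notch plate's flat top near the middle of the rail (case x = -59, y = 15, z = 110 mm). More than 40 N between handle and rail or notch counts as forced; the stem meets the plate about 25 mm from the bolt's axis, so the rail feels about 2.5 times the push on the grip.
- timer: Bystander: white square bench timer, 62x62x18 mm, lying at the right front. Origin under its middle.
- ball_pen: Bystander: blue ball pen, 145 mm long, lying near the front edge. Origin under its middle.
- marker_blue: Bystander: white marker with blue cap, 132 mm long, lying at the right. Origin under its middle.
- comb_b: Bystander: white plastic gel comb, 40x90x6 mm, lying at the left. Origin under its middle.
- forceps: Bystander: steel forceps, 124 mm long, lying at the right. Origin under its middle.

How it is judged:
On the way, in this order (a step that is already met when the one before it is completed fails the run):
1. the lid is shut (value of joint lid below 0.03 rad), for 0.1 s.
2. the bolt has been slid through the keeper eye (y of bolt in the frame of case above -0.007 m and value of joint lid below 0.03 rad), for 0.05 s.
3. the handle lies in the notch (value of joint handle above 1.35 rad), for 0.2 s.
At the end, for the whole second after the job is handed in: The lid is shut (under 0.03 rad), the bolt is through the keeper eye (its origin at case y over -7 mm), the handle lies down in the notch (over 1.35 rad), and the bolt is at rest (all of step 2 and value of joint handle above 1.35 rad and linear speed of bolt below 0.01 m/s); the robot touches nothing.
It fails at once if the handle or bolt was forced against the rail or notch with more than 40 N (contact force between bolt and gate above 40 N).
It fails at once if the timer, pen, marker, comb or forceps was displaced by more than 30 mm (distance of any of timer, ball_pen, marker_blue, comb_b, forceps from where it was at the start of the episode above 0.03 m).
It also fails if it takes over 61 s, if anything falls off the work surface, if the arm or the gripper's body presses on something with over 40 N, if the wrist force passes 120 N, or if a joint passes its speed limit or range.

## Working session

There is one attempt and no reset: what is moved stays moved. The work goes in short steps, Python scripts to look and compute and a tool call to move; the robot and the scene stay as the last step left them, time stands still between calls to the robot, and variables do not carry over. Pictures are saved under pics/ and viewed, at most 10 in all, crops included, and the job is handed in when it is done.

Besides the shell and the picture viewer there is one more tool, called after "Request:" by a JSON object that holds its "fn" and its "kwargs", one argument or row to a line. move_arm: Moves the arm, as the interface text tells. Its arguments: {"type":"object","properties":{"increments":{"type":"array"},"force":{"type":"number"}},"required":["increments"]}

```bash
mkdir -p pics; ls; python3 - <<'E'
from bench import manip, read_camera
import cv2
for n in("scene","top"):
    c=read_camera(n); cv2.imwrite(f"pics/{n}0.png",c["pixels"]); print(c["intrinsics"],c["R"],c["t"])
s=manip.read_state(); print(s)
E
```

```text
pics
[[397.76888775   0.         280.19590551]
 [  0.         397.76888775 209.95416682]
 [  0.           0.           1.        ]] [[ 0.79173013 -0.61086186  0.00334546]
 [-0.44282947 -0.57770076 -0.68568498]
 [ 0.42079148  0.54139599 -0.72789073]] [-0.38933784  0.30317579  1.16769553]
[[449.29949479   0.         276.15835536]
 [  0.         449.29949479 210.59485095]
 [  0.           0.           1.        ]] [[-0.02199    -0.99975536 -0.00238015]
 [-0.97554432  0.02197814 -0.21870125]
 [ 0.21870005 -0.0024873  -0.97578896]] [0.03681886 0.53583349 1.12633878]
{'time_s': 0.1, 'qpos': array([ 1.20987526e+00,  2.21140976e-01,  1.52753333e+00,  2.82863166e-05,
        1.39470131e+00, -1.26146562e-01]), 'qd': array([ 0.00071928, -0.00031431, -0.00343794,  0.00074858,  0.0011205 ,
        0.00075331]), 'tau': array([ 1.61169995e-03, -4.98244929e+01, -3.90547872e+01, -1.63317509e-04,
        5.68212141e-03, -1.39742946e-05]), 'position': array([0.14519839, 0.60728279, 0.20729319]), 'ee_rot': array([ 1.17120269e-01,  9.93117338e-01, -8.61819176e-04, -2.28477781e-04]), 'force': array([ 0.03335099, -0.52138394, -0.98765576]), 'ft_torque': array([-0.0101551 ,  0.03787268, -0.03703577]), 'grip_force': 0.0, 'finger_gap': 0.9971081412115408}
```

View pics/scene0.png

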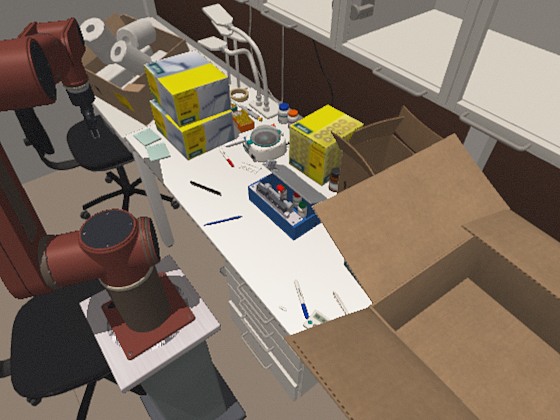

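View pics/top0.png

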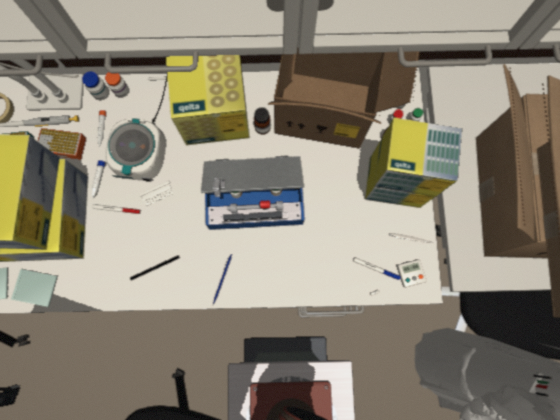

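The top picture shows the case at about columns 203–305, rows 155–228, with the lid ajar and the red grip near (265,205). I'll zoom in there.

```bash
python3 - <<'E'
import cv2
a=cv2.imread("pics/top0.png")[145:235,195:315]; cv2.imwrite("pics/topc.png",cv2.resize(a,None,fx=6.5,fy=6.5,interpolation=cv2.INTER_CUBIC))
a=cv2.imread("pics/scene0.png")[160:245,235:345]; cv2.imwrite("pics/scc.png",cv2.resize(a,None,fx=7,fy=7,interpolation=cv2.INTER_CUBIC))
E
```

```text
(no output)
```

View pics/topc.png

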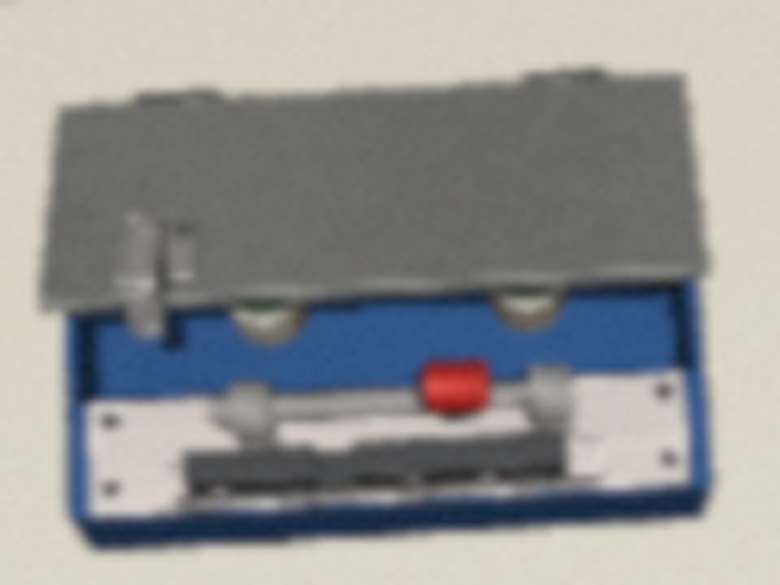

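View pics/scc.png

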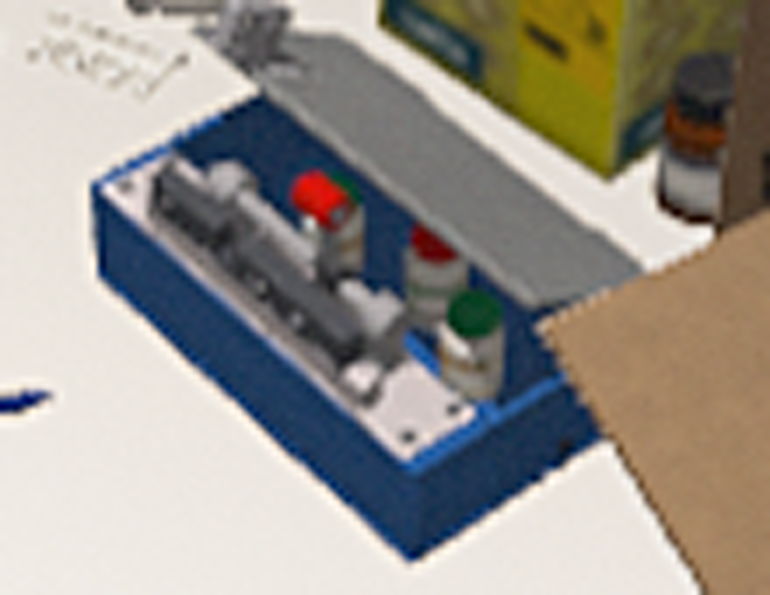

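The crops show the case corners, the lid edges, the grip (top crop 455,387; scene crop 322,200) and the bearings clearly. I'll fit the pose from these points.

```bash
cat > h.py <<'E'
import numpy as np
from bench import manip, read_camera
from scipy.spatial.transform import Rotation as Ro
def proj(c,X):
    p=c["intrinsics"]@(c["R"]@X+c["t"]); return p[:2]/p[2]
def world(q,P):
    c,s=np.cos(q[2]),np.sin(q[2]); return np.array([q[0]+c*P[0]-s*P[1],q[1]+s*P[0]+c*P[1],P[2]])
def lidp(a,d,y,h): # d front of hinge, h over hinge axis
    return np.array([.1-d*np.cos(a)+h*np.sin(a)*1.0,y,.072+d*np.sin(a)+h*np.cos(a)])
def grip(b,h,r=.058): return np.array([-.035-r*np.sin(h),b,.1+r*np.cos(h)])
E
python3 - <<'E'
from h import *
from scipy.optimize import least_squares
ct=read_camera("top");cs=read_camera("scene")
def T(u,v): return np.array([195+(u+.5)/6.5-.5,145+(v+.5)/6.5-.5])
def S(u,v): return np.array([235+(u+.5)/7-.5,160+(v+.5)/7-.5])
f=lambda *p:(lambda q:np.array(p)/1e3)
O=[(ct,T(78,518),f(-70,130,70)),(ct,T(710,487),f(-70,-130,70)),(ct,T(95,548),f(-70,130,0)),(ct,T(708,515),f(-70,-130,0)),
(ct,T(62,107),lambda q:lidp(q[3],0,.13,.007)),(ct,T(685,75),lambda q:lidp(q[3],0,-.13,.007)),
(ct,T(42,308),lambda q:lidp(q[3],.12,.13,.007)),(ct,T(705,275),lambda q:lidp(q[3],.12,-.13,.007)),
(cs,S(96,185),f(-70,130,70)),(cs,S(410,468),f(-70,-130,70)),(cs,S(100,278),f(-70,130,0)),(cs,S(412,560),f(-70,-130,0)),
(ct,T(455,387),lambda q:grip(q[4],q[5])),(cs,S(322,200),lambda q:grip(q[4],q[5])),
(ct,T(250,385),f(-35,52,112)),(ct,T(550,372),f(-35,-66,112))]
res=lambda q:np.concatenate([proj(c,world(q,m(q)))-u for c,u,m in O])
r=least_squares(res,[.55,0.05,0,.5,-.03,.15],loss="soft_l1")
print(r.x.round(4));print(r.fun.reshape(-1,2).round(1).tolist() if len(r.fun)==2*len(O) else r.fun)
q=r.x; np.save("q.npy",q)
print("press",world(q,lidp(q[3],.08,.05,.007)),"shut",world(q,[.02,.05,.079]),"grip",world(q,grip(q[4],q[5])))
E
```

```text
[ 0.5768  0.083   0.0298  0.4963 -0.0288  0.1834]
[[-1.7, -0.4], [1.0, -0.8], [-0.3, -0.2], [-0.3, 0.0], [-0.8, -1.5], [0.7, -1.5], [-0.7, 0.2], [1.5, 0.0], [-1.1, -0.7], [0.8, 1.0], [-0.6, -0.3], [-0.0, 1.3], [0.0, -0.3], [-0.3, 0.3], [-0.1, 1.7], [0.4, 1.4]]
press [0.60828065 0.13391473 0.11625106] shut [0.59530019 0.13352724 0.079     ] grip [0.53210026 0.0528075  0.15702679]
```

Request:
{"fn": "move_arm", "kwargs": {
  "increments": [
    {"delta_pos": [0, 0, 0], "delta_rot": [0, 0, -0.014], "gripper": 0},
    {"delta_pos": [0, 0, 0], "delta_rot": [0, 0, -0.014], "gripper": 0},
    {"delta_pos": [0, 0, 0], "delta_rot": [0, 0, -0.014], "gripper": 0},
    {"delta_pos": [-0.092, -0.164, 0], "delta_rot": [0, 0, 0], "gripper": 0},
    {"delta_pos": [-0.092, -0.164, 0], "delta_rot": [0, 0, 0], "gripper": 0},
    {"delta_pos": [-0.092, -0.164, 0], "delta_rot": [0, 0, 0], "gripper": 0},
    {"delta_pos": [-0.092, -0.164, 0], "delta_rot": [0, 0, 0], "gripper": 0},
    {"delta_pos": [-0.092, -0.164, 0], "delta_rot": [0, 0, 0], "gripper": 0},
    {"delta_pos": [-0.092, -0.164, 0], "delta_rot": [0, 0, 0], "gripper": 0},
    {"delta_pos": [-0.092, -0.164, 0], "delta_rot": [0, 0, 0], "gripper": 0},
    {"delta_pos": [-0.092, -0.164, 0], "delta_rot": [0, 0, 0], "gripper": 0}
  ]
}}

```text
time_s: 1.12
position: [0.3006, 0.3482, 0.2082]
ee_rot: [-0.015, 1.0, 0.0, 0.0]
force: [0.6, 0.9, 0.3]
finger_gap: -0.001
grip_force: 0.0
```

Request:
{"fn": "move_arm", "kwargs": {
  "increments": [
    {"delta_pos": [-0.147, -0.1115, 0], "delta_rot": [0, 0, 0], "gripper": 0},
    {"delta_pos": [-0.147, -0.1115, 0], "delta_rot": [0, 0, 0], "gripper": 0},
    {"delta_pos": [-0.147, -0.1115, 0], "delta_rot": [0, 0, 0], "gripper": 0},
    {"delta_pos": [-0.147, -0.1115, 0], "delta_rot": [0, 0, 0], "gripper": 0},
    {"delta_pos": [-0.147, -0.1115, 0], "delta_rot": [0, 0, 0], "gripper": 0},
    {"delta_pos": [-0.147, -0.1115, 0], "delta_rot": [0, 0, 0], "gripper": 0},
    {"delta_pos": [-0.147, -0.1115, 0], "delta_rot": [0, 0, 0], "gripper": 0},
    {"delta_pos": [-0.147, -0.1115, 0], "delta_rot": [0, 0, 0], "gripper": 0},
    {"delta_pos": [-0.147, -0.1115, 0], "delta_rot": [0, 0, 0], "gripper": 0},
    {"delta_pos": [-0.147, -0.1115, 0], "delta_rot": [0, 0, 0], "gripper": 0},
    {"delta_pos": [0, 0, 0.15], "delta_rot": [0, 0, 0], "gripper": 0},
    {"delta_pos": [0, 0, 0.15], "delta_rot": [0, 0, 0], "gripper": 0},
    {"delta_pos": [0, 0, 0.05], "delta_rot": [0, 0, 0], "gripper": 0},
    {"delta_pos": [0, 0, 0.05], "delta_rot": [0, 0, 0], "gripper": 0}
  ]
}}

```text
time_s: 2.28
position: [0.599, 0.1353, 0.126]
ee_rot: [-0.014, 1.0, -0.0, -0.002]
force: [1.5, 0.8, 1.5]
finger_gap: 0.003
grip_force: 0.0
```

Request:
{"fn": "move_arm", "kwargs": {
  "increments": [
    {"delta_pos": [0, 0, 0.025], "delta_rot": [0, 0, 0], "gripper": 0},
    {"delta_pos": [0, 0, 0.025], "delta_rot": [0, 0, 0], "gripper": 0},
    {"delta_pos": [0, 0, 0.025], "delta_rot": [0, 0, 0], "gripper": 0},
    {"delta_pos": [0, 0, 0.025], "delta_rot": [0, 0, 0], "gripper": 0},
    {"delta_pos": [0, 0, 0.025], "delta_rot": [0, 0, 0], "gripper": 0},
    {"delta_pos": [0, 0, 0.025], "delta_rot": [0, 0, 0], "gripper": 0},
    {"delta_pos": [0, 0, 0.025], "delta_rot": [0, 0, 0], "gripper": 0},
    {"delta_pos": [0, 0, 0.025], "delta_rot": [0, 0, 0], "gripper": 0},
    {"delta_pos": [0, 0, 0.015], "delta_rot": [0, 0, 0], "gripper": 0}
  ]
}}

```text
time_s: 3.03
position: [0.6003, 0.1355, 0.0848]
ee_rot: [-0.015, 1.0, -0.0, -0.0]
force: [-1.1, 0.3, 3.0]
finger_gap: -0.002
grip_force: 1.4
```

Request:
{"fn": "move_arm", "kwargs": {
  "increments": [
    {"delta_pos": [0, 0, 0.005], "delta_rot": [0, 0, 0], "gripper": 0},
    {"delta_pos": [0, 0, 0.005], "delta_rot": [0, 0, 0], "gripper": 0},
    {"delta_pos": [0, 0, 0.005], "delta_rot": [0, 0, 0], "gripper": 0},
    {"delta_pos": [0, 0, 0], "delta_rot": [0, 0, 0], "gripper": 0}
  ]
}}

```text
time_s: 3.37
position: [0.6006, 0.1355, 0.0822]
ee_rot: [-0.015, 1.0, 0.0, -0.0]
force: [-0.5, 0.2, 1.2]
finger_gap: -0.007
grip_force: 0.7
```

Request:
{"fn": "move_arm", "kwargs": {
  "increments": [
    {"delta_pos": [0, 0, 0.005], "delta_rot": [0, 0, 0], "gripper": 0},
    {"delta_pos": [0, 0, 0.005], "delta_rot": [0, 0, 0], "gripper": 0},
    {"delta_pos": [0, 0, 0.005], "delta_rot": [0, 0, 0], "gripper": 0},
    {"delta_pos": [0, 0, 0.005], "delta_rot": [0, 0, 0], "gripper": 0}
  ]
}}

```text
time_s: 3.7
position: [0.6005, 0.1355, 0.0783]
ee_rot: [-0.015, 1.0, -0.0, 0.0]
force: [-1.4, -0.1, 3.4]
finger_gap: 0.001
grip_force: 1.3
```

Request:
{"fn": "move_arm", "kwargs": {
  "increments": [
    {"delta_pos": [0, 0, 0.005], "delta_rot": [0, 0, 0], "gripper": 0},
    {"delta_pos": [0, 0, 0.005], "delta_rot": [0, 0, 0], "gripper": 0},
    {"delta_pos": [0, 0, 0.005], "delta_rot": [0, 0, 0], "gripper": 0}
  ]
}}

```text
time_s: 3.95
position: [0.6005, 0.1355, 0.0752]
ee_rot: [-0.015, 1.0, -0.0, -0.0]
force: [-1.4, -0.8, 3.6]
finger_gap: -0.0
grip_force: 1.3
```

Request:
{"fn": "move_arm", "kwargs": {
  "increments": [
    {"delta_pos": [0, 0, 0.005], "delta_rot": [0, 0, 0], "gripper": 0},
    {"delta_pos": [0, 0, 0.005], "delta_rot": [0, 0, 0], "gripper": 0},
    {"delta_pos": [0, 0, 0.005], "delta_rot": [0, 0, 0], "gripper": 0}
  ]
}}

```text
time_s: 4.2
position: [0.6005, 0.1355, 0.0721]
ee_rot: [-0.015, 1.0, -0.0, -0.0]
force: [-1.7, -0.2, 3.5]
finger_gap: -0.003
grip_force: 1.3
```

```bash
python3 - <<'E'
from bench import read_camera
import cv2
a=read_camera("top")["pixels"][145:235,195:315]; b=read_camera("scene")["pixels"][150:245,235:345]
a=cv2.resize(a,(400,300),interpolation=cv2.INTER_CUBIC);b=cv2.resize(b,(400,345),interpolation=cv2.INTER_CUBIC)[:300]
cv2.imwrite("pics/l1.png",cv2.hconcat([a,b]))
E
```

```text
(no output)
```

View pics/l1.png

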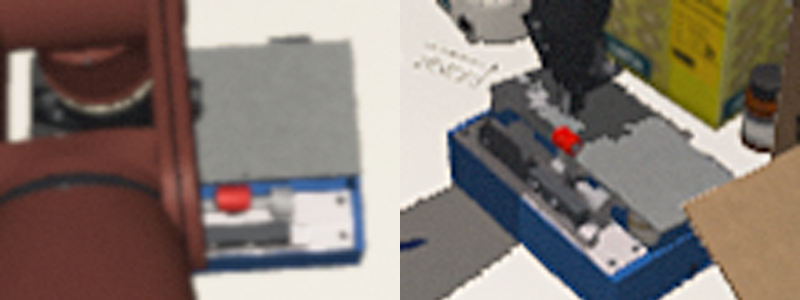

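The lid has come down but is still slightly ajar, with a vial visible under its right front edge. The force is steady at about 3.5 N, so I'll keep pressing.

Request:
{"fn": "move_arm", "kwargs": {
  "increments": [
    {"delta_pos": [0, 0, 0.005], "delta_rot": [0, 0, 0], "gripper": 0},
    {"delta_pos": [0, 0, 0.005], "delta_rot": [0, 0, 0], "gripper": 0},
    {"delta_pos": [0, 0, 0.005], "delta_rot": [0, 0, 0], "gripper": 0}
  ]
}}

```text
time_s: 4.55
position: [0.6005, 0.1355, 0.0692]
ee_rot: [-0.015, 1.0, -0.0, -0.0]
force: [-2.8, 0.0, 3.4]
finger_gap: 0.0
grip_force: 1.3
```

Request:
{"fn": "move_arm", "kwargs": {
  "increments": [
    {"delta_pos": [0, 0, 0.005], "delta_rot": [0, 0, 0], "gripper": 0},
    {"delta_pos": [0, 0, 0.005], "delta_rot": [0, 0, 0], "gripper": 0},
    {"delta_pos": [0, 0, 0.005], "delta_rot": [0, 0, 0], "gripper": 0}
  ]
}}

```text
time_s: 4.8
position: [0.6004, 0.1355, 0.0662]
ee_rot: [-0.015, 1.0, -0.0, -0.0]
force: [-1.2, -0.7, 3.4]
finger_gap: 0.004
grip_force: 1.3
```

```bash
python3 - <<'E'
from h import *
import cv2
q=np.load("q.npy"); p=manip.read_state()["position"]
ims=[]
for n,(x0,y0) in dict(top=(215,145),scene=(255,150)).items():
    c=read_camera(n); k=5
    im=cv2.resize(c["pixels"][y0:y0+90,x0:x0+80],None,fx=k,fy=k,interpolation=cv2.INTER_CUBIC)
    f=lambda X:tuple(int(v) for v in ((proj(c,X)-[x0,y0]+.5)*k))
    for a,col in((0,(0,255,255)),(.2,(0,255,0))):
        P=[f(world(q,lidp(a,d,y,.007))) for d,y in((0,.13),(.12,.13),(.12,-.13),(0,-.13))]
        cv2.polylines(im,[np.array(P)],True,col,1)
    cv2.circle(im,f(p),4,(255,0,255),1); ims.append(im)
cv2.imwrite("pics/l2.png",cv2.hconcat(ims))
E
```

```text
(no output)
```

View pics/l2.png

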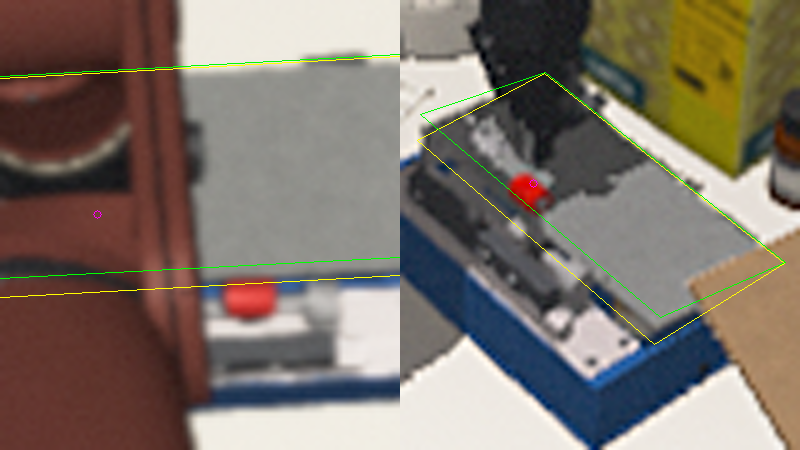

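The overlay puts the lid at about 0.1 rad. The fingertip appears some 20 mm above the reported TCP while shut, so I'll keep pressing on force.

Request:
{"fn": "move_arm", "kwargs": {
  "increments": [
    {"delta_pos": [0, 0, 0.005], "delta_rot": [0, 0, 0], "gripper": 0},
    {"delta_pos": [0, 0, 0.005], "delta_rot": [0, 0, 0], "gripper": 0},
    {"delta_pos": [0, 0, 0.005], "delta_rot": [0, 0, 0], "gripper": 0},
    {"delta_pos": [0, 0, 0.005], "delta_rot": [0, 0, 0], "gripper": 0}
  ]
}}

```text
time_s: 5.23
position: [0.6004, 0.1355, 0.0622]
ee_rot: [-0.015, 1.0, -0.0, -0.0]
force: [-1.8, -1.0, 2.5]
finger_gap: -0.003
grip_force: 1.3
```

Request:
{"fn": "move_arm", "kwargs": {
  "increments": [
    {"delta_pos": [0, 0, 0.005], "delta_rot": [0, 0, 0], "gripper": 0},
    {"delta_pos": [0, 0, 0.005], "delta_rot": [0, 0, 0], "gripper": 0},
    {"delta_pos": [0, 0, 0.005], "delta_rot": [0, 0, 0], "gripper": 0}
  ]
}}

```text
time_s: 5.48
position: [0.6005, 0.1355, 0.0591]
ee_rot: [-0.015, 1.0, -0.0, -0.0]
force: [-1.1, -0.1, 3.0]
finger_gap: -0.001
grip_force: 1.4
```

Request:
{"fn": "move_arm", "kwargs": {
  "increments": [
    {"delta_pos": [0, 0, 0.005], "delta_rot": [0, 0, 0], "gripper": 0},
    {"delta_pos": [0, 0, 0.005], "delta_rot": [0, 0, 0], "gripper": 0},
    {"delta_pos": [0, 0, 0], "delta_rot": [0, 0, 0], "gripper": 0}
  ]
}}

```text
time_s: 5.73
position: [0.6005, 0.1355, 0.057]
ee_rot: [-0.015, 1.0, -0.0, -0.0]
force: [-0.5, -1.0, 1.2]
finger_gap: 0.002
grip_force: 0.3
```

Request:
{"fn": "move_arm", "kwargs": {
  "increments": [
    {"delta_pos": [0, 0, 0.005], "delta_rot": [0, 0, 0], "gripper": 0},
    {"delta_pos": [0, 0, 0.005], "delta_rot": [0, 0, 0], "gripper": 0},
    {"delta_pos": [0, 0, 0], "delta_rot": [0, 0, 0], "gripper": 0}
  ]
}}

```text
time_s: 5.98
position: [0.6007, 0.1355, 0.056]
ee_rot: [-0.015, 1.0, -0.0, 0.0]
force: [-4.1, -0.4, 7.0]
finger_gap: -0.001
grip_force: 3.5
```

Request:
{"fn": "move_arm", "kwargs": {
  "increments": [
    {"delta_pos": [0, 0, 0.005], "delta_rot": [0, 0, 0], "gripper": 0},
    {"delta_pos": [0, 0, 0.003], "delta_rot": [0, 0, 0], "gripper": 0},
    {"delta_pos": [0, 0, 0], "delta_rot": [0, 0, 0], "gripper": 0}
  ]
}}

```text
time_s: 6.23
position: [0.6007, 0.1355, 0.0559]
ee_rot: [-0.015, 1.0, -0.0, 0.0]
force: [-8.7, -0.6, 16.8]
finger_gap: -0.005
grip_force: 7.9
```

The lid is hard shut: the force jumped to 17 N at TCP z 0.056. So the real tips are about 23 mm behind the reported TCP when shut. Next I'll go above the grip.

Request:
{"fn": "move_arm", "kwargs": {
  "increments": [
    {"delta_pos": [0, 0, -0.05], "delta_rot": [0, 0, 0], "gripper": 0},
    {"delta_pos": [0, 0, -0.14], "delta_rot": [0, 0, 0], "gripper": 0},
    {"delta_pos": [0, 0, -0.19], "delta_rot": [0, 0, 0], "gripper": 0},
    {"delta_pos": [0, 0, -0.19], "delta_rot": [0, 0, 0], "gripper": 0.45},
    {"delta_pos": [0.089, -0.101, 0], "delta_rot": [0, 0, 0], "gripper": 0.45},
    {"delta_pos": [0.089, -0.101, 0], "delta_rot": [0, 0, 0], "gripper": 0.45},
    {"delta_pos": [0.089, -0.101, 0], "delta_rot": [0, 0, 0], "gripper": 0.45},
    {"delta_pos": [0.089, -0.101, 0], "delta_rot": [0, 0, 0], "gripper": 0.45},
    {"delta_pos": [0, 0, 0], "delta_rot": [0, 0, 0], "gripper": 0.45},
    {"delta_pos": [0, 0, 0], "delta_rot": [0, 0, 0], "gripper": 0.45}
  ]
}}

```text
time_s: 7.07
position: [0.5317, 0.0518, 0.168]
ee_rot: [-0.014, 1.0, 0.0, 0.001]
force: [1.4, 0.7, -0.1]
finger_gap: 0.451
grip_force: 0.0
```

```bash
cat > look.py <<'E'
from h import *
import cv2,sys
q=np.load("q.npy"); s=manip.read_state(); p=s["position"]; R=Ro.from_quat(s["ee_rot"]).as_matrix()
c=read_camera("scene"); k=7; x0,y0=250,130
im=cv2.resize(c["pixels"][y0:y0+85,x0:x0+110],None,fx=k,fy=k,interpolation=cv2.INTER_CUBIC)
f=lambda X:tuple(int(v) for v in ((proj(c,X)-[x0,y0]+.5)*k))
P=[f(world(q,lidp(0,d,y,.007))) for d,y in((0,.13),(.12,.13),(.12,-.13),(0,-.13))]
cv2.polylines(im,[np.array(P)],True,(0,255,255),1)
for d in(0,.02,.04): cv2.circle(im,f(p-R[:,2]*d),3,(255,0,255),1)
for h in(0,.18,.87,1.4): cv2.circle(im,f(world(q,grip(q[4],h))),3,(0,255,0),1)
cv2.imwrite("pics/%s.png"%sys.argv[1],im)
print(p,s["force"],s["finger_gap"])
E
python3 look.py g1
```

```text
[0.531667   0.05184133 0.16798494] [ 1.43318143  0.71205169 -0.05694275] 0.4510927816150997
```

View pics/g1.png

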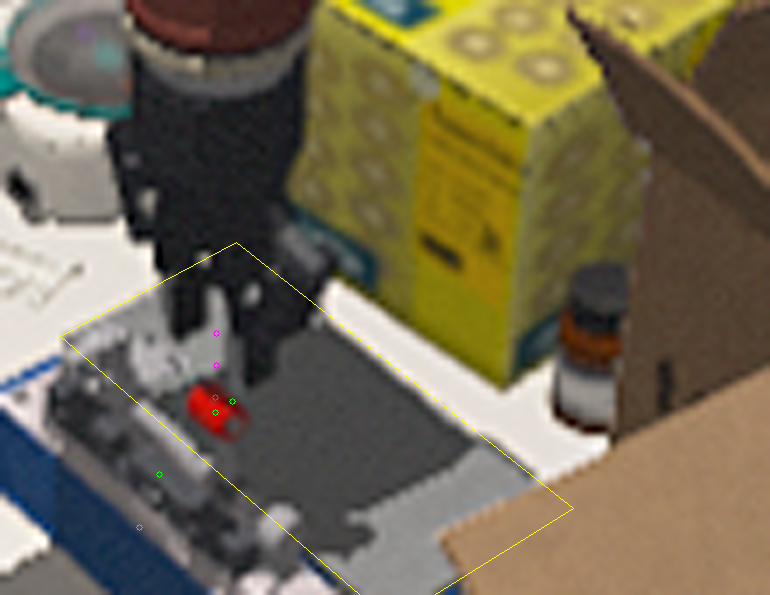

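The real tips are about 24 mm behind the reported TCP. The left tip is near (180,335) and the right near (260,385), while the TCP projects to (215,397). They are centred over the grip at (215,410), and the lid matches its shut outline. I'll descend 54 mm and pinch.

Request:
{"fn": "move_arm", "kwargs": {
  "increments": [
    {"delta_pos": [0, 0, 0.045], "delta_rot": [0, 0, 0], "gripper": 0.45},
    {"delta_pos": [0, 0, 0.045], "delta_rot": [0, 0, 0], "gripper": 0.45},
    {"delta_pos": [0, 0, 0.045], "delta_rot": [0, 0, 0], "gripper": 0.45},
    {"delta_pos": [0, 0, 0.045], "delta_rot": [0, 0, 0], "gripper": 0.45},
    {"delta_pos": [0, 0, 0.045], "delta_rot": [0, 0, 0], "gripper": 0.45},
    {"delta_pos": [0, 0, 0.045], "delta_rot": [0, 0, 0], "gripper": 0.45},
    {"delta_pos": [0, 0, 0], "delta_rot": [0, 0, 0], "gripper": 0.45}
  ]
}}

```text
time_s: 7.7
position: [0.53, 0.0529, 0.1108]
ee_rot: [-0.015, 1.0, 0.0, -0.002]
force: [-0.2, 1.3, -1.0]
finger_gap: 0.455
grip_force: 0.0
```

Request:
{"fn": "move_arm", "kwargs": {
  "increments": [
    {"delta_pos": [0, 0, 0], "delta_rot": [0, 0, 0], "gripper": 0.2},
    {"delta_pos": [0, 0, 0], "delta_rot": [0, 0, 0], "gripper": 0.2},
    {"delta_pos": [0, 0, 0], "delta_rot": [0, 0, 0], "gripper": 0.2},
    {"delta_pos": [0, 0, 0], "delta_rot": [0, 0, 0], "gripper": 0.2},
    {"delta_pos": [0, 0, 0], "delta_rot": [0, 0, 0], "gripper": 0.2},
    {"delta_pos": [0, 0, 0], "delta_rot": [0, 0, 0], "gripper": 0.2}
  ],
  "force": 40
}}

```text
time_s: 8.2
position: [0.5316, 0.0528, 0.1134]
ee_rot: [-0.015, 1.0, 0.0, -0.0]
force: [2.6, 1.9, -7.1]
finger_gap: 0.274
grip_force: 41.4
```

Request:
{"fn": "move_arm", "kwargs": {
  "increments": [
    {"delta_pos": [0, 0.015, 0.002], "delta_rot": [0, 0, 0], "gripper": 0.2},
    {"delta_pos": [0, 0.025, 0.002], "delta_rot": [0, 0, 0], "gripper": 0.2},
    {"delta_pos": [0, 0.025, 0], "delta_rot": [0, 0, 0], "gripper": 0.2},
    {"delta_pos": [0, 0.025, 0], "delta_rot": [0, 0, 0], "gripper": 0.2}
  ]
}}

```text
time_s: 8.53
position: [0.5314, 0.0709, 0.1133]
ee_rot: [-0.015, 1.0, -0.0, 0.0]
force: [-0.1, -2.9, -1.4]
finger_gap: 0.273
grip_force: 42.0
```

Request:
{"fn": "move_arm", "kwargs": {
  "increments": [
    {"delta_pos": [0, 0.025, 0], "delta_rot": [0, 0, 0], "gripper": 0.2},
    {"delta_pos": [0, 0.025, 0], "delta_rot": [0, 0, 0], "gripper": 0.2},
    {"delta_pos": [0, 0.02, 0], "delta_rot": [0, 0, 0], "gripper": 0.2}
  ]
}}

```text
time_s: 8.78
position: [0.531, 0.0853, 0.1133]
ee_rot: [-0.015, 1.0, -0.0, 0.0]
force: [-1.0, -3.0, -0.1]
finger_gap: 0.27
grip_force: 42.2
```

Request:
{"fn": "move_arm", "kwargs": {
  "increments": [
    {"delta_pos": [0, 0.023, 0], "delta_rot": [0, 0, 0], "gripper": 0.2},
    {"delta_pos": [0, 0.023, 0], "delta_rot": [0, 0, 0], "gripper": 0.2},
    {"delta_pos": [0, 0.023, 0], "delta_rot": [0, 0, 0], "gripper": 0.2},
    {"delta_pos": [0, 0.023, 0], "delta_rot": [0, 0, 0], "gripper": 0.2},
    {"delta_pos": [0, 0.023, 0], "delta_rot": [0, 0, 0], "gripper": 0.2},
    {"delta_pos": [0, 0.02, 0], "delta_rot": [0, 0, 0], "gripper": 0.2},
    {"delta_pos": [0, 0.015, 0], "delta_rot": [0, 0, 0], "gripper": 0.2},
    {"delta_pos": [0, 0, 0], "delta_rot": [0, 0, 0], "gripper": 0.2}
  ]
}}

```text
time_s: 9.45
position: [0.5301, 0.1155, 0.1133]
ee_rot: [-0.015, 1.0, 0.0, 0.0]
force: [-1.5, 0.1, 3.7]
finger_gap: 0.273
grip_force: 42.8
```

Request:
{"fn": "move_arm", "kwargs": {
  "increments": [
    {"delta_pos": [0, 0.01, 0], "delta_rot": [0, 0, 0], "gripper": 0.2},
    {"delta_pos": [0.0224, 0, 0.0062], "delta_rot": [0, 0, 0], "gripper": 0.2},
    {"delta_pos": [0.0224, 0, 0.0062], "delta_rot": [0, 0, 0], "gripper": 0.2},
    {"delta_pos": [0.0198, 0, 0.009], "delta_rot": [0, 0, 0], "gripper": 0.2},
    {"delta_pos": [0.0198, 0, 0.009], "delta_rot": [0, 0, 0], "gripper": 0.2},
    {"delta_pos": [0.0182, 0, 0.0118], "delta_rot": [0, 0, 0], "gripper": 0.2},
    {"delta_pos": [0.0182, 0, 0.0118], "delta_rot": [0, 0, 0], "gripper": 0.2},
    {"delta_pos": [0, 0, 0], "delta_rot": [0, 0, 0], "gripper": 0.2}
  ]
}}

```text
time_s: 10.12
position: [0.5037, 0.1161, 0.1021]
ee_rot: [-0.015, 1.0, 0.0, -0.002]
force: [-8.3, -1.4, 9.8]
finger_gap: 0.273
grip_force: 43.6
```

Request:
{"fn": "move_arm", "kwargs": {
  "increments": [
    {"delta_pos": [0.005, 0, -0.006], "delta_rot": [0, 0, 0], "gripper": 0.2},
    {"delta_pos": [0.011, 0, 0.0095], "delta_rot": [0, 0, 0], "gripper": 0.2},
    {"delta_pos": [0.011, 0, 0.0095], "delta_rot": [0, 0, 0], "gripper": 0.2},
    {"delta_pos": [0, 0, 0], "delta_rot": [0, 0, 0], "gripper": 0.2},
    {"delta_pos": [0, 0, 0], "delta_rot": [0, 0, 0], "gripper": 0.2}
  ]
}}

```text
time_s: 10.53
position: [0.4995, 0.1159, 0.0988]
ee_rot: [-0.015, 1.0, 0.0, -0.001]
force: [-2.6, 0.4, 0.6]
finger_gap: 0.273
grip_force: 42.4
```

Request:
{"fn": "move_arm", "kwargs": {
  "increments": [
    {"delta_pos": [0.0035, 0, 0.0035], "delta_rot": [0, 0, 0], "gripper": 0.2},
    {"delta_pos": [0.0035, 0, 0.0035], "delta_rot": [0, 0, 0], "gripper": 0.2},
    {"delta_pos": [0.0035, 0, 0.0035], "delta_rot": [0, 0, 0], "gripper": 0.2},
    {"delta_pos": [0, 0, 0], "delta_rot": [0, 0, 0], "gripper": 0.2}
  ]
}}

```text
time_s: 10.87
position: [0.498, 0.1158, 0.0973]
ee_rot: [-0.015, 1.0, 0.0, -0.0]
force: [-3.1, 0.7, 2.8]
finger_gap: 0.275
grip_force: 42.6
```

Request:
{"fn": "move_arm", "kwargs": {
  "increments": [
    {"delta_pos": [0.0035, 0, 0.0035], "delta_rot": [0, 0, 0], "gripper": 0.2},
    {"delta_pos": [0, 0, 0], "delta_rot": [0, 0, 0], "gripper": 0.2}
  ]
}}

```text
time_s: 11.03
position: [0.4973, 0.1158, 0.0966]
ee_rot: [-0.015, 1.0, 0.0, -0.0]
force: [-3.0, 1.0, 3.4]
finger_gap: 0.271
grip_force: 42.7
```

Request:
{"fn": "move_arm", "kwargs": {
  "increments": [
    {"delta_pos": [0.0035, 0, 0.0035], "delta_rot": [0, 0, 0], "gripper": 0.2},
    {"delta_pos": [0.0035, 0, 0.0035], "delta_rot": [0, 0, 0], "gripper": 0.2},
    {"delta_pos": [0, 0, 0], "delta_rot": [0, 0, 0], "gripper": 0.2}
  ]
}}

```text
time_s: 11.28
position: [0.4958, 0.1157, 0.0951]
ee_rot: [-0.015, 1.0, 0.0, -0.0]
force: [-3.2, 2.6, 2.9]
finger_gap: 0.271
grip_force: 42.6
```

Request:
{"fn": "move_arm", "kwargs": {
  "increments": [
    {"delta_pos": [0.0035, 0, 0.0035], "delta_rot": [0, 0, 0], "gripper": 0.2},
    {"delta_pos": [0, 0, 0], "delta_rot": [0, 0, 0], "gripper": 0.2}
  ]
}}

```text
time_s: 11.45
position: [0.4953, 0.1157, 0.0945]
ee_rot: [-0.015, 1.0, 0.0, -0.0]
force: [-3.3, 0.1, 2.3]
finger_gap: 0.272
grip_force: 42.6
```

Request:
{"fn": "move_arm", "kwargs": {
  "increments": [
    {"delta_pos": [0.0035, 0, 0.0035], "delta_rot": [0, 0, 0], "gripper": 0.2},
    {"delta_pos": [0, 0, 0], "delta_rot": [0, 0, 0], "gripper": 0.2}
  ]
}}

```text
time_s: 11.62
position: [0.4948, 0.1157, 0.0939]
ee_rot: [-0.015, 1.0, 0.0, 0.0]
force: [-2.4, 1.5, 2.9]
finger_gap: 0.276
grip_force: 42.6
```

Request:
{"fn": "move_arm", "kwargs": {
  "increments": [
    {"delta_pos": [0.0025, 0, 0.003], "delta_rot": [0, 0, 0], "gripper": 0.2},
    {"delta_pos": [0, 0, 0], "delta_rot": [0, 0, 0], "gripper": 0.2}
  ]
}}

```text
time_s: 11.78
position: [0.4944, 0.1156, 0.0934]
ee_rot: [-0.015, 1.0, 0.0, 0.0]
force: [-1.9, 1.4, 3.2]
finger_gap: 0.275
grip_force: 42.7
```

Request:
{"fn": "move_arm", "kwargs": {
  "increments": [
    {"delta_pos": [0.0025, 0, 0.003], "delta_rot": [0, 0, 0], "gripper": 0.2},
    {"delta_pos": [0, 0, 0], "delta_rot": [0, 0, 0], "gripper": 0.2}
  ]
}}

```text
time_s: 11.95
position: [0.494, 0.1156, 0.0929]
ee_rot: [-0.015, 1.0, 0.0, 0.0]
force: [-2.4, 1.4, 4.7]
finger_gap: 0.278
grip_force: 42.8
```

Request:
{"fn": "move_arm", "kwargs": {
  "increments": [
    {"delta_pos": [0.0025, 0, 0.003], "delta_rot": [0, 0, 0], "gripper": 0.2},
    {"delta_pos": [0, 0, 0], "delta_rot": [0, 0, 0], "gripper": 0.2}
  ]
}}

```text
time_s: 12.12
position: [0.4936, 0.1156, 0.0925]
ee_rot: [-0.015, 1.0, 0.0, 0.0]
force: [-2.5, 2.4, 4.8]
finger_gap: 0.271
grip_force: 42.9
```

Tangential resistance has reached about 2 N, so the handle is resting lightly on the plate. Now I'll sweep toward −y.

Request:
{"fn": "move_arm", "kwargs": {
  "increments": [
    {"delta_pos": [0, -0.005, 0], "delta_rot": [0, 0, 0], "gripper": 0.2},
    {"delta_pos": [0, -0.005, 0], "delta_rot": [0, 0, 0], "gripper": 0.2},
    {"delta_pos": [0, -0.005, 0], "delta_rot": [0, 0, 0], "gripper": 0.2},
    {"delta_pos": [0, -0.005, 0], "delta_rot": [0, 0, 0], "gripper": 0.2}
  ]
}}

```text
time_s: 12.45
position: [0.4937, 0.113, 0.0925]
ee_rot: [-0.015, 1.0, 0.001, 0.001]
force: [-1.9, 7.8, 4.0]
finger_gap: 0.279
grip_force: 42.9
```

Request:
{"fn": "move_arm", "kwargs": {
  "increments": [
    {"delta_pos": [0, -0.005, 0], "delta_rot": [0, 0, 0], "gripper": 0.2},
    {"delta_pos": [0, -0.005, 0], "delta_rot": [0, 0, 0], "gripper": 0.2},
    {"delta_pos": [0, -0.005, 0], "delta_rot": [0, 0, 0], "gripper": 0.2}
  ]
}}

```text
time_s: 12.7
position: [0.4936, 0.1092, 0.0923]
ee_rot: [-0.015, 1.0, 0.001, 0.0]
force: [-2.1, 1.9, 2.7]
finger_gap: 0.274
grip_force: 42.6
```

Request:
{"fn": "move_arm", "kwargs": {
  "increments": [
    {"delta_pos": [0, -0.005, 0], "delta_rot": [0, 0, 0], "gripper": 0.2},
    {"delta_pos": [0, -0.005, 0], "delta_rot": [0, 0, 0], "gripper": 0.2},
    {"delta_pos": [0, -0.005, 0], "delta_rot": [0, 0, 0], "gripper": 0.2}
  ]
}}

```text
time_s: 12.95
position: [0.4933, 0.1054, 0.0918]
ee_rot: [-0.015, 1.0, -0.0, -0.0]
force: [-1.9, 0.5, 1.5]
finger_gap: 0.27
grip_force: 42.4
```

Request:
{"fn": "move_arm", "kwargs": {
  "increments": [
    {"delta_pos": [0, -0.005, 0], "delta_rot": [0, 0, 0], "gripper": 0.2},
    {"delta_pos": [0, -0.005, 0], "delta_rot": [0, 0, 0], "gripper": 0.2}
  ]
}}

```text
time_s: 13.12
position: [0.4934, 0.1033, 0.0918]
ee_rot: [-0.014, 1.0, -0.0, -0.0]
force: [-1.5, 1.1, 1.4]
finger_gap: 0.274
grip_force: 42.3
```

Request:
{"fn": "move_arm", "kwargs": {
  "increments": [
    {"delta_pos": [0.0025, 0, 0.004], "delta_rot": [0, 0, 0], "gripper": 0.2},
    {"delta_pos": [0.0025, 0, 0.004], "delta_rot": [0, 0, 0], "gripper": 0.2},
    {"delta_pos": [0, 0, 0], "delta_rot": [0, 0, 0], "gripper": 0.2}
  ]
}}

```text
time_s: 13.37
position: [0.4922, 0.1032, 0.0902]
ee_rot: [-0.014, 1.0, -0.0, -0.0]
force: [-2.1, -0.0, 1.8]
finger_gap: 0.268
grip_force: 42.5
```

Request:
{"fn": "move_arm", "kwargs": {
  "increments": [
    {"delta_pos": [0.004, 0, 0.0063], "delta_rot": [0, 0, 0], "gripper": 0.2},
    {"delta_pos": [0.004, 0, 0.0063], "delta_rot": [0, 0, 0], "gripper": 0.2},
    {"delta_pos": [0, 0, 0], "delta_rot": [0, 0, 0], "gripper": 0.2}
  ]
}}

```text
time_s: 13.62
position: [0.4903, 0.1032, 0.0875]
ee_rot: [-0.015, 1.0, -0.0, -0.001]
force: [-3.0, -1.2, 2.3]
finger_gap: 0.271
grip_force: 42.5
```

Request:
{"fn": "move_arm", "kwargs": {
  "increments": [
    {"delta_pos": [0.0037, 0, 0.0065], "delta_rot": [0, 0, 0], "gripper": 0.2},
    {"delta_pos": [0, 0, 0], "delta_rot": [0, 0, 0], "gripper": 0.2}
  ]
}}

```text
time_s: 13.78
position: [0.4896, 0.1032, 0.0863]
ee_rot: [-0.015, 1.0, -0.0, -0.001]
force: [-5.2, -1.0, 1.9]
finger_gap: 0.272
grip_force: 42.6
```

It is moving freely into the notch. I'll follow the arc down.

Request:
{"fn": "move_arm", "kwargs": {
  "increments": [
    {"delta_pos": [0.0067, 0, 0.0103], "delta_rot": [0, 0, 0], "gripper": 0.2},
    {"delta_pos": [0.0067, 0, 0.0103], "delta_rot": [0, 0, 0], "gripper": 0.2},
    {"delta_pos": [0.0067, 0, 0.0103], "delta_rot": [0, 0, 0], "gripper": 0.2},
    {"delta_pos": [0, 0, 0], "delta_rot": [0, 0, 0], "gripper": 0.2}
  ]
}}

```text
time_s: 14.12
position: [0.4863, 0.1032, 0.08]
ee_rot: [-0.015, 1.0, -0.0, 0.0]
force: [-1.7, -1.6, -1.3]
finger_gap: 0.271
grip_force: 42.3
```

Request:
{"fn": "move_arm", "kwargs": {
  "increments": [
    {"delta_pos": [0.0038, 0, 0.0103], "delta_rot": [0, 0, 0], "gripper": 0.2},
    {"delta_pos": [0.0038, 0, 0.0103], "delta_rot": [0, 0, 0], "gripper": 0.2},
    {"delta_pos": [0, 0, 0], "delta_rot": [0, 0, 0], "gripper": 0.2}
  ]
}}

```text
time_s: 14.37
position: [0.4845, 0.1031, 0.0759]
ee_rot: [-0.015, 1.0, -0.0, -0.0]
force: [-2.0, -2.4, -1.3]
finger_gap: 0.271
grip_force: 42.3
```

Request:
{"fn": "move_arm", "kwargs": {
  "increments": [
    {"delta_pos": [0.0035, 0, 0.0104], "delta_rot": [0, 0, 0], "gripper": 0.2},
    {"delta_pos": [0.0027, -0.001, 0.0104], "delta_rot": [0, 0, 0], "gripper": 0.2},
    {"delta_pos": [0.002, -0.001, 0.0104], "delta_rot": [0, 0, 0], "gripper": 0.2},
    {"delta_pos": [0, 0, 0], "delta_rot": [0, 0, 0], "gripper": 0.2}
  ]
}}

```text
time_s: 14.7
position: [0.4826, 0.103, 0.0695]
ee_rot: [-0.015, 1.0, 0.0, -0.0]
force: [-2.7, -1.1, -1.7]
finger_gap: 0.272
grip_force: 42.3
```

Request:
{"fn": "move_arm", "kwargs": {
  "increments": [
    {"delta_pos": [0.002, 0, 0.0104], "delta_rot": [0, 0, 0], "gripper": 0.2},
    {"delta_pos": [0.001, 0, 0.0104], "delta_rot": [0, 0, 0], "gripper": 0.2},
    {"delta_pos": [0, 0, 0], "delta_rot": [0, 0, 0], "gripper": 0.2}
  ]
}}

```text
time_s: 14.95
position: [0.4818, 0.103, 0.0653]
ee_rot: [-0.015, 1.0, 0.0, -0.001]
force: [-5.4, -0.4, -1.3]
finger_gap: 0.273
grip_force: 42.3
```

Request:
{"fn": "move_arm", "kwargs": {
  "increments": [
    {"delta_pos": [0.003, 0, 0.0075], "delta_rot": [0, 0, 0], "gripper": 0.2},
    {"delta_pos": [0.001, 0, 0.0075], "delta_rot": [0, 0, 0], "gripper": 0.2},
    {"delta_pos": [0, 0, 0], "delta_rot": [0, 0, 0], "gripper": 0.2}
  ]
}}

```text
time_s: 15.2
position: [0.4814, 0.1029, 0.0626]
ee_rot: [-0.015, 1.0, 0.0, -0.0]
force: [-4.1, 0.5, -0.2]
finger_gap: 0.271
grip_force: 42.2
```

Request:
{"fn": "move_arm", "kwargs": {
  "increments": [
    {"delta_pos": [0.001, 0, 0.005], "delta_rot": [0, 0, 0], "gripper": 0.2},
    {"delta_pos": [0, 0, 0], "delta_rot": [0, 0, 0], "gripper": 0.2}
  ]
}}

```text
time_s: 15.37
position: [0.4813, 0.1029, 0.0618]
ee_rot: [-0.015, 1.0, 0.0, -0.0]
force: [-3.4, 1.0, -1.5]
finger_gap: 0.269
grip_force: 42.2
```

Request:
{"fn": "move_arm", "kwargs": {
  "increments": [
    {"delta_pos": [0, 0, 0.005], "delta_rot": [0, 0, 0], "gripper": 0.2},
    {"delta_pos": [0, 0, 0], "delta_rot": [0, 0, 0], "gripper": 0.2}
  ]
}}

```text
time_s: 15.53
position: [0.4813, 0.1029, 0.0608]
ee_rot: [-0.015, 1.0, 0.0, -0.0]
force: [-4.5, 1.6, 0.1]
finger_gap: 0.273
grip_force: 42.3
```

Request:
{"fn": "move_arm", "kwargs": {
  "increments": [
    {"delta_pos": [0, 0, 0.004], "delta_rot": [0, 0, 0], "gripper": 0.2},
    {"delta_pos": [0, 0, 0], "delta_rot": [0, 0, 0], "gripper": 0.2},
    {"delta_pos": [0, 0, 0], "delta_rot": [0, 0, 0], "gripper": 0.2}
  ]
}}

```text
time_s: 15.78
position: [0.4812, 0.1029, 0.06]
ee_rot: [-0.015, 1.0, 0.0, -0.0]
force: [-5.5, 1.8, -0.8]
finger_gap: 0.27
grip_force: 42.3
```

Request:
{"fn": "move_arm", "kwargs": {
  "increments": [
    {"delta_pos": [0, 0, 0.005], "delta_rot": [0, 0, 0], "gripper": 0.2},
    {"delta_pos": [0, 0, 0.005], "delta_rot": [0, 0, 0], "gripper": 0.2},
    {"delta_pos": [0, 0, 0], "delta_rot": [0, 0, 0], "gripper": 0.2}
  ]
}}

```text
time_s: 16.03
position: [0.4812, 0.1029, 0.0591]
ee_rot: [-0.015, 1.0, 0.0, -0.0]
force: [-9.7, 0.7, 10.9]
finger_gap: 0.274
grip_force: 43.6
```

```bash
python3 look.py g2
```

```text
[0.48121036 0.10290344 0.05905939] [-9.74130551  0.74308602 10.89640319] 0.2739712162400181
```

View pics/g2.png

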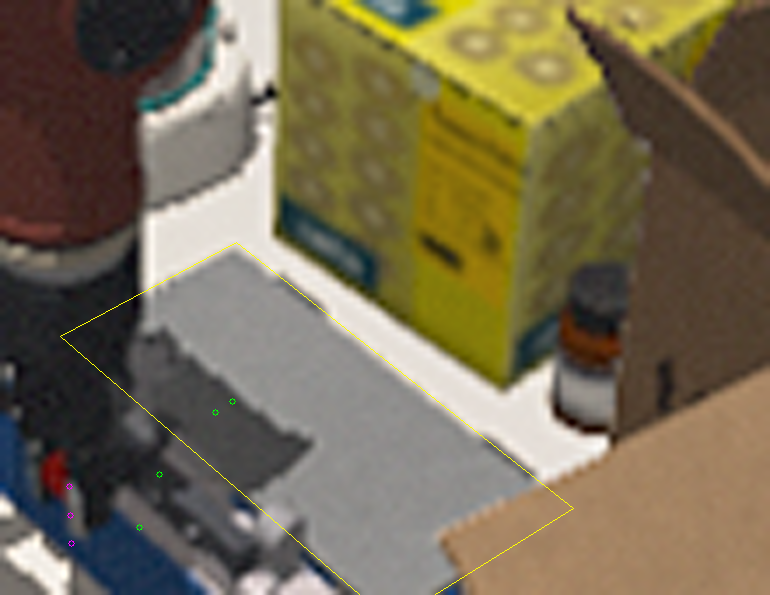

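The lid lies on its shut outline and the grip is down at the front, near (55,475). The force rose to 11 N at the stop, so the handle is home. I'll ease off, release and withdraw.

Request:
{"fn": "move_arm", "kwargs": {
  "increments": [
    {"delta_pos": [0.003, 0, -0.005], "delta_rot": [0, 0, 0], "gripper": 0.2},
    {"delta_pos": [0, 0, 0], "delta_rot": [0, 0, 0], "gripper": 0.45},
    {"delta_pos": [0, 0, 0], "delta_rot": [0, 0, 0], "gripper": 0.45},
    {"delta_pos": [0, 0, 0], "delta_rot": [0, 0, 0], "gripper": 0.45},
    {"delta_pos": [0, 0, 0], "delta_rot": [0, 0, 0], "gripper": 0.45},
    {"delta_pos": [0, 0, -0.04], "delta_rot": [0, 0, 0], "gripper": 0.45},
    {"delta_pos": [0, 0, -0.08], "delta_rot": [0, 0, 0], "gripper": 0.45},
    {"delta_pos": [0, 0, -0.15], "delta_rot": [0, 0, 0], "gripper": 0.45},
    {"delta_pos": [0, 0, -0.15], "delta_rot": [0, 0, 0], "gripper": 0.45},
    {"delta_pos": [0, 0, -0.15], "delta_rot": [0, 0, 0], "gripper": 0.45},
    {"delta_pos": [0.1, 0.15, -0.1], "delta_rot": [0, 0, 0], "gripper": 0.45},
    {"delta_pos": [0.1, 0.15, 0], "delta_rot": [0, 0, 0], "gripper": 0.45},
    {"delta_pos": [0.1, 0.15, 0], "delta_rot": [0, 0, 0], "gripper": 0.45},
    {"delta_pos": [0.1, 0.15, 0], "delta_rot": [0, 0, 0], "gripper": 0.45},
    {"delta_pos": [0.1, 0.15, 0], "delta_rot": [0, 0, 0], "gripper": 0.45},
    {"delta_pos": [0, 0, 0], "delta_rot": [0, 0, 0], "gripper": 0.45}
  ]
}}

```text
time_s: 17.42
position: [0.3733, 0.254, 0.1939]
ee_rot: [-0.017, 1.0, 0.001, -0.0]
force: [0.3, 0.3, 0.1]
finger_gap: 0.45
grip_force: 0.0
```

```bash
python3 - <<'E'
from bench import read_camera
import cv2
a=read_camera("top")["pixels"][145:235,195:315]; b=read_camera("scene")["pixels"][150:245,235:345]
a=cv2.resize(a,(400,300),interpolation=cv2.INTER_CUBIC);b=cv2.resize(b,(400,345),interpolation=cv2.INTER_CUBIC)[:300]
cv2.imwrite("pics/f1.png",cv2.hconcat([a,b]))
E
```

```text
(no output)
```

View pics/f1.png

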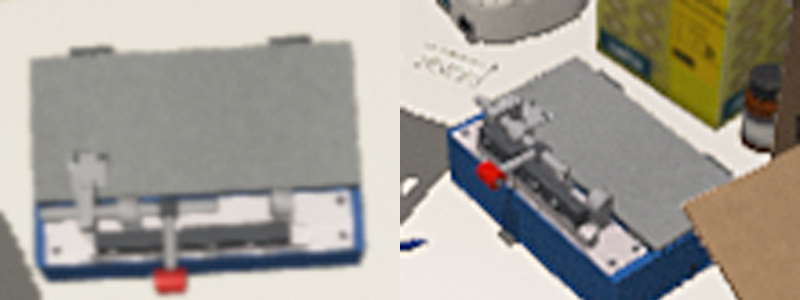

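The lid is shut, the bolt runs through the keeper at (85,212), and the handle lies level in the notch with the grip at (170,280).

```bash
python3 -c "
from bench import manip
print(manip.hand_in())"
```

```text
the job is handed in; nothing more can be done
None
```

The job is handed in at about 17.5 s of the 61 s allowed; the last pictures show the lid shut, the bolt through the keeper eye and the handle level in the notch, with the gripper clear, but the judge's verdict was not shown to me.

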